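# Flip the sample-tray status tags

### The arm

A 6-joint arm with a two-finger parallel gripper is mounted at the origin on the work surface. World frame = base frame: x ahead of the robot, y to its left, z up, the work surface at z = 0. Lengths are in m, angles in rad, forces in N, time in s.
With the tool pointing down it reaches from about 0.3 to 0.875 m from the base axis. Payload 6.4 kg.
Tool frame: the origin (TCP) lies midway between the tips of the shut fingers; the grasp point (between the pads) lies 19 mm behind it; z points along the fingers, y is the line along which they close (so a half turn about z gives the same grasp; the last joint's range is limited). The gripper opens to 85 mm and grips with 20 to 120 N. Pads are 22 mm wide; open, the fingers measure 114 mm over their backs; the gripper's body (76 mm by 85 mm) begins 54 mm behind the grasp point. The pads swing forward as they close: fully open they stand 13 mm farther back than shut.
Start: joints at [-1.516, 0.181, 1.607, -0, 1.354, -0.206], TCP at [0.148, -0.556, 0.231] pointing down, gripper open.
Joint ranges: [-2.99, 2.99], [-0.89, 2.07], [0.3, 2.58], [-1.14, 4.28], [0, 2.63], [-3.12, 3.12]. Speed limits (rad/s): [2.57, 2.57, 3.01, 3.14, 3.14, 3.14].

### API

Orientations are given as a unit quaternion [w, x, y, z].
In Python, from bench import status, camera, ctrl gives the robot as it stands. The module is installed in compiled form; this text tells all that it offers.
- The arm moves only by the shell command python3 -m handwheel 'ROWS'. ROWS is JSON, a list that holds one entry, the list of rows, each a list of 7 numbers: the opening, from -1 (shut) to 1 (fully open), then the shift along the tool's x, y, z in cm, then the turn, a rotation vector about the tool's x, y, z in degrees. A call has 1 to 10 rows; each row is the pose to reach, as a shift and turn from the pose commanded when the call began, along the tool's axes at that moment; what a row does not reach only later rows make up. A row lasts 1/8 s, in which the tool goes at most 62.5 mm and 10.7 degrees, less where a joint would pass 70% of its speed; a pose out of reach is approached as far as the arm can. A call with a gripper value outside its range is refused whole. The fingers move at their own pace and stop on an object; the grip force is fixed at half the most. Time passes only in rows, so rows that repeat a pose let the fingers close. It gives the time, the measured TCP pose, the force, the opening and the grip force at its end, in the units of the state.
- status.get_obs(): the state, without advancing time (a new reading comes with each control period).
- camera(name): name is "scene" or "top" or "wrist"; returns a dict with "frame" (420x560x3 uint8, blue, green, red), "depth" (420x560 float32, m along the optical axis (not along the pixel's ray), 0 where there is no reading), "fx", "fy", "cx", "cy" (pixels), "dist" ([k1, k2, p1, p2, k3] as OpenCV has them; the pictures are not rectified), "extrinsics" (4x4, takes a point from camera to world coordinates); the wrist camera has in their place "hand_eye" (4x4, takes a point from camera to tool coordinates, whose origin is the TCP and whose axes are the flange's). Camera axes: x right, y down, z forward; pixel columns grow to the right and rows downward; lengths in m; the calibration is good to about 2 mm. A picture is of the moment at which its call begins: read the wrist's pose just before it.
- ctrl.hand_in(): hands the job in; it is judged then, once.
The state is a dict: "time_s": time; "q": joint angles; "dq": joint speeds; "joint_efforts": joint torques, N m; "eef_pos": TCP position; "eef_rot": TCP orientation; "wrist_force": force on the tool from outside, world axes, zero at the start; "torque": the same for the moment, N m; "opening": opening from 0.0 (shut) to 1.0 (fully open); "grasp_force": force on a finger pad.
Only numpy, scipy, OpenCV 4.12 (cv2) and the standard library are available. Lean on these libraries where they do the work, as an engineer would, in place of code of your own. Each camera call takes 0.05 s, during which the arm holds its last target. There are 200 camera calls.

### The job

Each of the four sample trays has a hinged status tag in front of it, red on one face and green on the other. With a fingertip, gently push over the tags that are wrong, so that every tray with a bottle in all three pockets has its tag lying fully over with the green face up, and every tray with an empty pocket has its tag fully over with the red face up. Do not pinch the tags, and leave the bottles and the other things on the bench where they stand.

Things in the scene. Friction and masses are not known exactly. Their poses are not given: they have to be found in the camera images.
- tag_a: steel hinge bracket of one tag, fixed on the status board in one of its four bays, 145 mm apart (which bay varies). Origin: centre of its underside, 10 mm above the bench; x points away from the robot to the trays, y along the board, z up. The hinge pin runs along x, 14 mm above this origin (24 mm above the bench)
- flap_a (a joint): hinge angle of tag_a's flap, rad: 0 = flap upright; stops at -0.75 and +0.75. Positive: it leans to the bracket's -y and its GREEN face looks up (fully over at +0.75). Negative: it leans to +y and its RED face looks up (fully over at -0.75). The flap is a light plastic leaf, 60 mm wide along the pin, 4 mm thick, free edge 54 mm from the pin
- tag_b: hinge bracket of another tag, same as tag_a. Each bracket has two cheeks 3 mm thick at x = -34.5 and +34.5 mm, 34 mm wide in y, and two thin stop rods along x at y = -12.5 and +12.5 mm; cheeks and rods rise to 27 mm above the origin (37 mm above the bench)
- flap_b (a joint): hinge angle of tag_b's flap, same as flap_a. Lying on a stop, a flap's free edge is 37 mm to the side of the pin and 63 mm above the bench; upright it is 78 mm above the bench. A flap (25 g) turns almost freely and, once pushed past upright, falls by its own weight onto the other stop
- tag_c: hinge bracket of another tag, same as tag_a. The status board under all the brackets is a flat white plate on the bench, 108 mm (x) by 600 mm (y), its top 10 mm above the bench, edge strips to 15 mm
- flap_c (a joint): hinge angle of tag_c's flap, same as flap_a. To turn a flap, let a fingertip down outside its leaning free edge, the tip lower than the edge but above the stop rods (45 mm above the bench is good), and move it level along y to the pin: this pushes the flap past upright
- tag_d: hinge bracket of another tag, same as tag_a
- flap_d (a joint): hinge angle of tag_d's flap, same as flap_a
- tray_p: white sample tray, 52 (x) by 134 (y) by 32 mm high, fixed to the bench, with three pockets for bottles in a row along y at -43, 0 and +43 mm. Origin: centre of its underside on the bench; axes as the tags'. Which tray stands at which bay varies
- tray_q: another sample tray, same as tray_p. Each tray belongs to the tag straight in front of it, nearer the robot: that tag's origin is at x = -155 mm, y = 0 in the tray's axes
- tray_r: another sample tray, same as tray_p
- tray_s: another sample tray, same as tray_p
- bottle_p0: small white sample bottle with a blue cap, 37 mm across, 82 mm high, standing loose in a pocket of a tray, 3 mm above the bench. Origin: centre of its underside
- bottle_p1: another such bottle in a tray
- bottle_p2: another such bottle in a tray
- bottle_q0: another such bottle in a tray
- bottle_q1: another such bottle in a tray
- bottle_q2: another such bottle in a tray
- bottle_r0: another such bottle in a tray
- bottle_r2: another such bottle in a tray
- bottle_s1: another such bottle in a tray
- wash_bottle: bystander: white wash bottle with blue cap and spout, 66 mm across, 181 mm high, standing loose near one end of the board. Origin: centre of its underside
- loose_bottle: bystander: a sample bottle like those in the trays, 37 mm across, 82 mm high, standing on the bench near the other end of the board, in no tray. Origin: centre of its underside
- beaker: bystander: small glass beaker, 50 mm across, 55 mm high, standing loose between the robot and the board. Origin: centre of its underside

How it is judged:
At the end, for the whole second after the job is handed in: The tags in front of the two full trays (three bottles) lean green face up (joint above 0.65 rad), the tags of the two trays with an empty pocket lean red face up (below -0.65 rad), all flaps at rest, and no bottle or bystander is more than 20 mm from where it stood (value of joint each of flap_a, flap_c below -0.65 rad and value of joint each of flap_b, flap_d above 0.65 rad and velocity of joint flap_a between -0.3 and 0.3 rad/s and velocity of joint flap_b between -0.3 and 0.3 rad/s and velocity of joint flap_c between -0.3 and 0.3 rad/s and velocity of joint flap_d between -0.3 and 0.3 rad/s and distance of each of bottle_p0, bottle_p1, bottle_p2, bottle_q0, bottle_q1, bottle_q2, bottle_r0, bottle_r2, bottle_s1, wash_bottle, loose_bottle, beaker from where it was at the start of the episode below 0.02 m); the robot touches nothing.
It fails at once if a bottle in a tray is moved or lifted by more than 20 mm (distance of any of bottle_p0, bottle_p1, bottle_p2, bottle_q0, bottle_q1, bottle_q2, bottle_r0, bottle_r2, bottle_s1 from where it was at the start of the episode above 0.02 m).
It fails at once if the wash bottle, the loose bottle or the beaker is moved or lifted by more than 20 mm (distance of any of wash_bottle, loose_bottle, beaker from where it was at the start of the episode above 0.02 m).
It fails at once if a tag's flap is pinched or forced: more than 25 N between the fingers and the flap (contact force between the fingers and tag_a above 25 N or contact force between the fingers and tag_b above 25 N or contact force between the fingers and tag_c above 25 N or contact force between the fingers and tag_d above 25 N).
It also fails if it takes over 38 s, if anything falls off the work surface, if the arm or the gripper's body presses on something with over 40 N, if the wrist force passes 120 N, or if a joint passes its speed limit or range.

## Working session

There is one attempt and no reset: what is moved stays moved. The work goes in short steps, Python scripts to look and compute and a shell command to move; the robot and the scene stay as the last step left them, time stands still between calls to the robot, and variables do not carry over. Pictures are saved under pics/ and viewed, at most 10 in all, crops included, and the job is handed in when it is done.

```bash
mkdir -p pics; cat > h.py <<'E'
import numpy as np, cv2
from bench import status, camera, ctrl
def p2w(c,u,v,z=None):
    K=np.array([[c["fx"],0,c["cx"]],[0,c["fy"],c["cy"]],[0,0,1]])
    n=cv2.undistortPoints(np.array([[[u,v]]],float),K,np.array(c["dist"]))[0,0]
    E=np.array(c["extrinsics"]); r=np.array([n[0],n[1],1])
    d=c["depth"][int(v),int(u)] if z is None else (z-E[2,3])/(E[:3,:3]@r)[2]
    return (E@np.r_[r*d,1])[:3]
E
python3 - <<'E'
from h import *
import pickle
o=status.get_obs(); print(o["time_s"],o["eef_pos"],o["eef_rot"],o["opening"])
for n in("scene","top"):
    c=camera(n); pickle.dump(c,open(n+".pkl","wb")); cv2.imwrite(f"pics/{n}.png",cv2.resize(c["frame"],(800,600)))
    print(n,np.round(c["extrinsics"],3).tolist(),c["fx"])
E
```

```text
0.0 [ 0.14824265 -0.55497809  0.23037634] [-9.08059026e-04  9.91509377e-01  1.30032024e-01  5.79880576e-05] 0.9976474525502985
scene [[-0.071, 0.84, -0.537, 1.261], [0.997, 0.065, -0.029, 0.077], [0.011, -0.538, -0.843, 1.172], [0.0, 0.0, 0.0, 1.0]] 469.81076091913076
top [[-0.003, -0.977, 0.213, 0.254], [-1.0, 0.001, -0.005, 0.027], [0.005, -0.213, -0.977, 1.336], [0.0, 0.0, 0.0, 1.0]] 434.1615282038215
```

View pics/top.png

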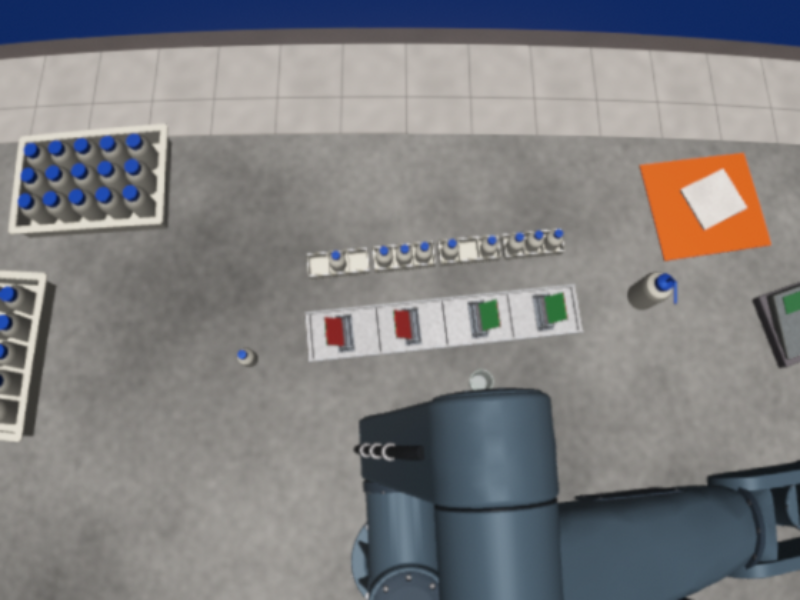

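View pics/scene.png

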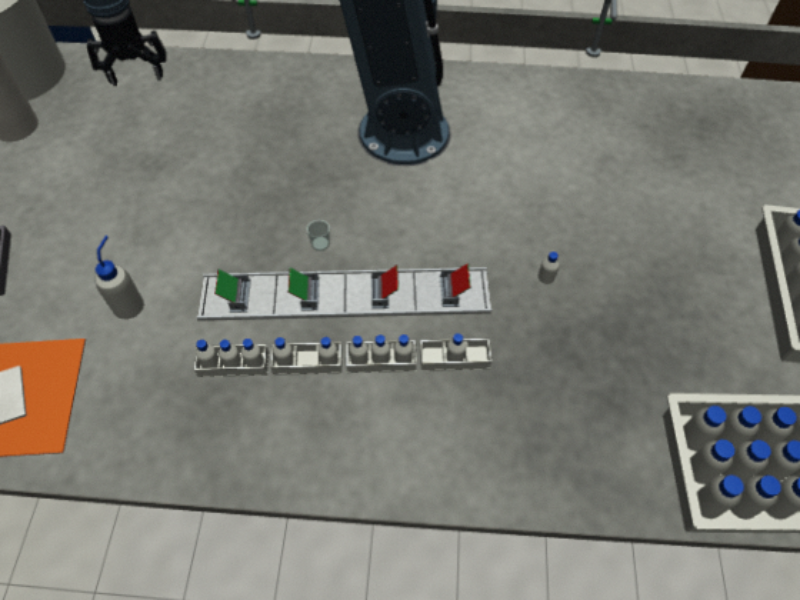

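The top view, left to right (+y to −y):

| Tray | Bottles | Tag now | Result |
|---|---|---|---|
| 1 | 1 | red | correct |
| 2 | 3 | red (405,325) | wrong |
| 3 | 2 | green (485,317) | wrong |
| 4 | 3 | green | correct |

The beaker is at (481,380), and the scene view agrees.

```bash
python3 - <<'E'
from h import *
import pickle
c=pickle.load(open("top.pkl","rb"))
cv2.imwrite("pics/crop.png",cv2.resize(c["frame"][190:260,210:410],(800,280),interpolation=cv2.INTER_CUBIC))
cv2.imwrite("pics/crop2.png",cv2.resize(pickle.load(open("scene.pkl","rb"))["frame"][150:265,130:350],(800,418),interpolation=cv2.INTER_CUBIC))
E
```

```text
(no output)
```

View pics/crop.png

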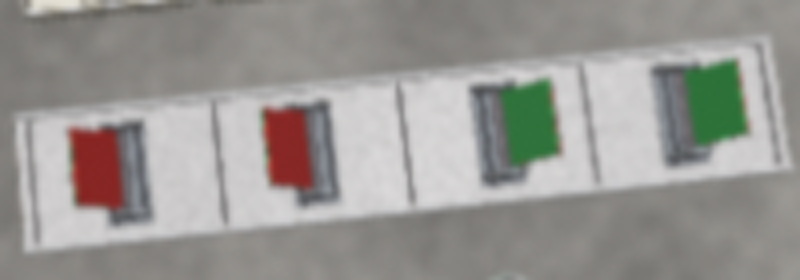

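View pics/crop2.png

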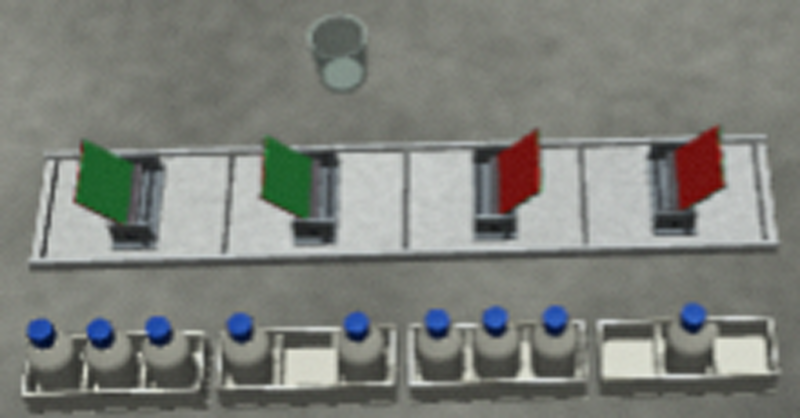

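The top-view crop shows the flaps' free edges: tag 2 (red) runs from (264,108) to (271,186), and tag 3 (green) from (551,80) to (560,155). The board corners are at (17,115), (770,37), (28,250) and (790,170). The scene crop confirms the bottle counts: 3, 2, 3 and 1 from −y to +y.

```bash
python3 - <<'E'
from h import *
import pickle
from scipy.spatial.transform import Rotation as R
c=pickle.load(open("top.pkl","rb")); s=pickle.load(open("scene.pkl","rb"))
f=lambda a,b,z:np.round(p2w(c,210+a/4,190+b/4,z),4)
k=220/800
g=lambda a,b,z:np.round(p2w(s,130+a*k,150+b*k,z),4)
print("board",[f(*p,.015) for p in[(17,115),(770,37),(28,250),(790,170)]])
print("board s",[g(*p,.015) for p in[(767,137),(47,152),(777,245),(30,265)]])
print("t2",[f(*p,.063) for p in[(264,108),(271,186)]],[g(*p,.063) for p in[(538,130),(540,185)]])
print("t3",[f(*p,.063) for p in[(551,80),(560,155)]],[g(*p,.063) for p in[(264,138),(262,195)]])
print("beaker",g(338,35,.055))
o=status.get_obs();q=o["eef_rot"];print(R.from_quat(np.r_[q[1:],q[0]]).as_matrix().round(3).tolist())
E
```

```text
board [array([0.5182, 0.2101, 0.015 ]), array([ 0.5801, -0.3834,  0.015 ]), array([0.4129, 0.1989, 0.015 ]), array([ 0.4732, -0.3925,  0.015 ])]
board s [array([0.4126, 0.2065, 0.015 ]), array([ 0.4745, -0.3891,  0.015 ]), array([0.519, 0.215, 0.015]), array([ 0.5839, -0.3773,  0.015 ])]
t2 [array([0.5137, 0.0185, 0.063 ]), array([0.4547, 0.0134, 0.063 ])] [array([0.4554, 0.0177, 0.063 ]), array([0.5084, 0.0233, 0.063 ])]
t3 [array([ 0.5349, -0.198 ,  0.063 ]), array([ 0.4775, -0.2026,  0.063 ])] [array([ 0.4803, -0.1999,  0.063 ]), array([ 0.5347, -0.1925,  0.063 ])]
beaker [ 0.3646 -0.1574  0.055 ]
[[0.966, 0.258, -0.0], [0.258, -0.966, 0.002], [0.0, -0.002, -1.0]]
```

```bash
python3 -m handwheel '[[[-1,43.3,-22,8,0,0,9],[-1,43.3,-22,8,0,0,9],[-1,43.3,-22,8,0,0,9],[-1,43.3,-22,8,0,0,9],[-1,43.3,-22,8,0,0,9],[-1,43.3,-22,8,0,0,9],[-1,43.3,-22,8,0,0,9],[-1,43.3,-22,8,0,0,9],[-1,43.3,-22,8,0,0,9],[-1,43.3,-22,8,0,0,9]]]'
cat > loc.py <<'E'
from h import *
from scipy.spatial.transform import Rotation as R
def L(p,pin):
    d=np.array(p)[:2]-pin; a=np.radians(6); return np.round([d[0]*np.cos(a)+d[1]*np.sin(a),-d[0]*np.sin(a)+d[1]*np.cos(a)],4)
o=status.get_obs();q=o["eef_rot"];print(o["time_s"],np.round(o["eef_pos"],4),R.from_quat(np.r_[q[1:],q[0]]).as_matrix().round(3).tolist())
for n,p in(("t2",(.487,-.019)),("t3",(.503,-.161))): print(n,L(o["eef_pos"],p))
E
python3 - <<'E'
import loc
from h import *
c=camera("wrist"); cv2.imwrite("pics/w1.png",c["frame"])
E
```

```text
time_s: 1.35
eef_pos: [0.5096, -0.2311, 0.1508]
eef_rot: [-0.0, 0.999, 0.052, -0.001]
wrist_force: [0.3, -0.5, 0.6]
opening: -0.004
grasp_force: 0.0
1.35 [ 0.5096 -0.2311  0.1508] [[0.995, 0.104, -0.001], [0.104, -0.995, 0.0], [-0.001, -0.0, -1.0]]
t2 [ 0.0003 -0.2133]
t3 [-0.0008 -0.0704]
```

View pics/w1.png

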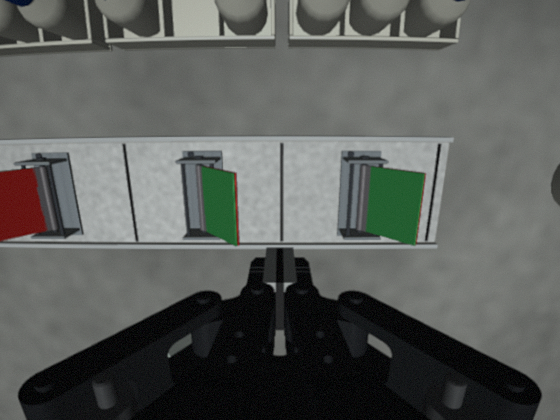

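The fingertip (281,250) lines up with the divider between tags 3 and 4. Tag 3's green free edge runs from (237,172) to (238,243). I'll check that edge's position with the wrist calibration.

```bash
python3 - <<'E'
from loc import *
q=o["eef_rot"];T=np.eye(4);T[:3,:3]=R.from_quat(np.r_[q[1:],q[0]]).as_matrix();T[:3,3]=o["eef_pos"]
c=camera("wrist"); c["extrinsics"]=T@np.array(c["hand_eye"])
for uv in((237,172),(238,243)):
    p=p2w(c,*uv,.063);print(p.round(4),L(p,(.503,-.161)))
for uv in((282,143),(282,240)): p=p2w(c,*uv,.013);print(p.round(4),L(p,(.503,-.161)))
E
```

```text
1.4 [ 0.5094 -0.2318  0.1511] [[0.995, 0.103, -0.001], [0.103, -0.995, -0.0], [-0.001, -0.0, -1.0]]
t2 [-0.    -0.214]
t3 [-0.0011 -0.0711]
[ 0.5381 -0.1971  0.063 ] [ 0.0311 -0.0396]
[ 0.4804 -0.2016  0.063 ] [-0.0267 -0.038 ]
[ 0.559  -0.2295  0.013 ] [ 0.0485 -0.074 ]
[ 0.4662 -0.2393  0.013 ] [-0.0448 -0.074 ]
```

```bash
python3 -m handwheel '[[[-1,0.2,0,5,0,0,0],[-1,0.2,0,9,0,0,0],[-1,0.2,0,10.6,0,0,0],[-1,0.2,0,10.6,0,0,0],[-1,0.2,0,10.6,0,0,0]]]'
python3 -m handwheel '[[[-1,0,-1,0,0,0,0],[-1,0,-2,0,0,0,0],[-1,0,-2.8,0,0,0,0],[-1,0,-3.5,0,0,0,0],[-1,0,-4.1,0,0,0,0],[-1,0,-4.6,0,0,0,0],[-1,0,-5.1,0,0,0,0],[-1,0,-5.6,0,0,0,0],[-1,0,-6.1,0,0,0,0],[-1,0,-6.1,0,0,0,0]]]'
python3 loc.py
```

```text
time_s: 2.08
eef_pos: [0.5129, -0.2324, 0.0471]
eef_rot: [0.001, 0.999, 0.052, 0.001]
wrist_force: [0.4, -0.1, 0.3]
opening: -0.001
grasp_force: 0.0
time_s: 3.32
eef_pos: [0.5055, -0.1701, 0.0452]
eef_rot: [-0.0, 0.999, 0.052, -0.0]
wrist_force: [0.5, -0.0, -0.1]
opening: 0.0
grasp_force: 0.0
3.325 [ 0.5055 -0.1701  0.0452] [[0.995, 0.104, -0.0], [0.104, -0.995, 0.0], [-0.0, -0.0, -1.0]]
t2 [ 0.0026 -0.1522]
t3 [ 0.0015 -0.0093]
```

```bash
python3 -m handwheel '[[[-1,0,-0.5,0,0,0,0],[-1,0,-1,0,0,0,0],[-1,0,-1,0,0,0,0],[-1,0,-1,0,0,0,0],[-1,0,1,0,0,0,0],[-1,0,3,0,0,0,0],[-1,0,4,-4,0,0,0],[-1,0,4,-9,0,0,0],[-1,0,4,-10.5,0,0,0],[-1,0,4,-10.5,0,0,0]]]'
python3 - <<'E'
import loc
from h import *
c=camera("wrist"); cv2.imwrite("pics/w2.png",c["frame"])
E
```

```text
time_s: 4.58
eef_pos: [0.5103, -0.2118, 0.1513]
eef_rot: [0.001, 0.999, 0.051, 0.001]
wrist_force: [-0.0, -0.0, 0.4]
opening: 0.001
grasp_force: 0.0
4.575 [ 0.5103 -0.2118  0.1513] [[0.995, 0.103, 0.002], [0.103, -0.995, -0.002], [0.002, 0.002, -1.0]]
t2 [ 0.003  -0.1941]
t3 [ 0.002  -0.0512]
```

View pics/w2.png

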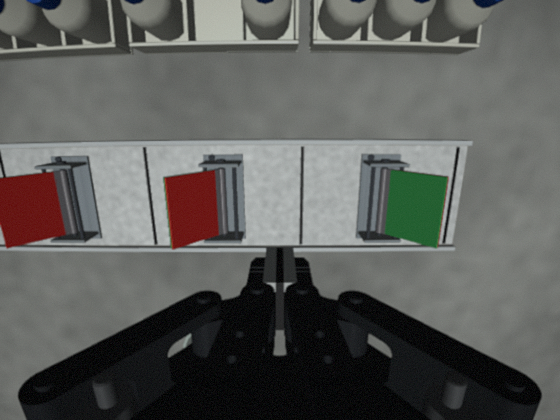

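Tag 3 now lies red face up, with its free edge at x≈167. Next I'll go over to the +y side of tag 2.

```bash
python3 -m handwheel '[[[-1,-0.2,-26.5,0,0,0,0],[-1,-0.2,-26.5,0,0,0,0],[-1,-0.2,-26.5,0,0,0,0],[-1,-0.2,-26.5,0,0,0,0],[-1,-0.2,-26.5,0,0,0,0],[-1,-0.2,-26.5,0,0,0,0],[-1,-0.2,-26.5,0,0,0,0],[-1,-0.2,-26.5,0,0,0,0]]]'
python3 - <<'E'
from loc import *
q=o["eef_rot"]
c=camera("wrist"); cv2.imwrite("pics/w3.png",c["frame"])
E
```

```text
time_s: 5.62
eef_pos: [0.4806, 0.0516, 0.15]
eef_rot: [0.0, 0.999, 0.051, -0.0]
wrist_force: [0.1, -0.7, 0.1]
opening: -0.0
grasp_force: 0.0
5.625 [0.4806 0.0516 0.15  ] [[0.995, 0.101, -0.0], [0.101, -0.995, -0.0], [-0.0, 0.0, -1.0]]
t2 [0.001  0.0709]
t3 [-1.000e-04  2.138e-01]
```

View pics/w3.png

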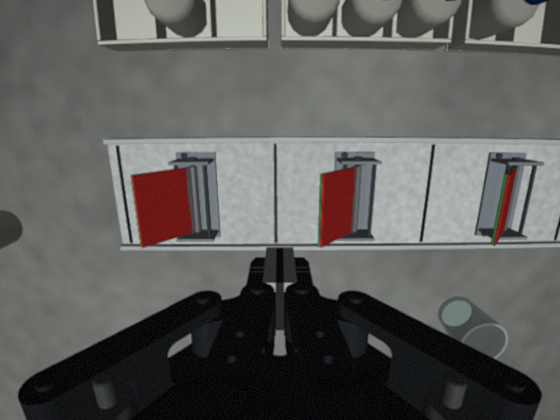

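The fingertip (280,250) is just left of tag 2's free edge (x≈320), in the clear gap. I'll go down and push toward −y (tool +y).

```bash
python3 -m handwheel '[[[-1,0,0,5,0,0,0],[-1,0,0,9,0,0,0],[-1,0,0,10.5,0,0,0],[-1,0,0,10.5,0,0,0],[-1,0,0,10.5,0,0,0]]]' && python3 -m handwheel '[[[-1,0,1,0,0,0,0],[-1,0,2,0,0,0,0],[-1,0,2.8,0,0,0,0],[-1,0,3.5,0,0,0,0],[-1,0,4.1,0,0,0,0],[-1,0,4.6,0,0,0,0],[-1,0,5.1,0,0,0,0],[-1,0,5.6,0,0,0,0],[-1,0,6.1,0,0,0,0],[-1,0,6.1,0,0,0,0]]]'
python3 loc.py
```

```text
time_s: 6.3
eef_pos: [0.4818, 0.0527, 0.0468]
eef_rot: [0.0, 0.999, 0.052, 0.001]
wrist_force: [-0.4, 0.2, 0.9]
opening: 0.001
grasp_force: 0.0
time_s: 7.55
eef_pos: [0.4867, -0.0079, 0.0453]
eef_rot: [0.0, 0.999, 0.052, 0.0]
wrist_force: [-0.4, 0.6, -0.1]
opening: 0.002
grasp_force: 0.0
7.55 [ 0.4867 -0.0079  0.0453] [[0.995, 0.103, 0.0], [0.103, -0.995, -0.0], [0.0, 0.0, -1.0]]
t2 [0.0008 0.0111]
t3 [-0.0002  0.154 ]
```

```bash
python3 -m handwheel '[[[-1,0,0.5,0,0,0,0],[-1,0,1.1,0,0,0,0],[-1,0,1.1,0,0,0,0],[-1,0,1.1,0,0,0,0],[-1,0,-1,0,0,0,0],[-1,0,-3,0,0,0,0],[-1,0,-4,-4,0,0,0],[-1,0,-4,-9,0,0,0],[-1,0,-4,-14,0,0,0],[-1,0,-4,-15,0,0,0]]]'
python3 - <<'E'
import loc
from h import *
w=camera("wrist")["frame"]; s=cv2.resize(camera("scene")["frame"][125:265,60:400],(680,280))
im=np.zeros((590,680,3),np.uint8); im[:300,:560]=w[:300]; im[305:585]=s; cv2.imwrite("pics/end.png",im)
E
```

```text
time_s: 8.8
eef_pos: [0.4847, 0.0321, 0.1992]
eef_rot: [0.001, 0.999, 0.052, 0.003]
wrist_force: [0.3, -0.1, -0.2]
opening: 0.001
grasp_force: 0.0
8.8 [0.4847 0.0321 0.1992] [[0.995, 0.104, 0.007], [0.104, -0.995, -0.001], [0.007, 0.002, -1.0]]
t2 [0.003  0.0511]
t3 [0.002 0.194]
```

View pics/end.png

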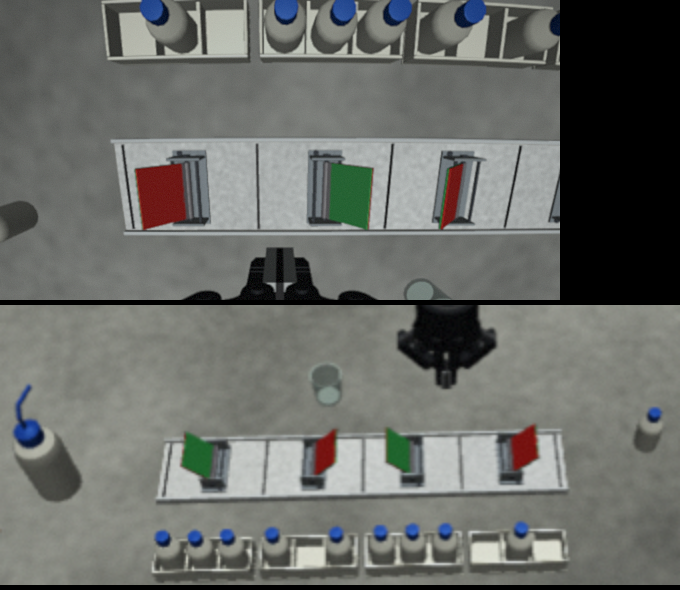

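The tags now read, in the scene view from left to right: green over the full tray (197,455), red over the tray with two bottles (325,452), green over the full tray (398,450), and red over the tray with one bottle (523,447). Nothing else has moved and the gripper is clear, so I'll hand in.

```bash
python3 -m handwheel '[[[-1,0,-4,-2,0,0,0],[-1,0,-4,-2,0,0,0],[-1,0,-4,-2,0,0,0],[-1,0,-4,-2,0,0,0]]]'; python3 -c "
from bench import ctrl; print(ctrl.hand_in())"
```

```text
time_s: 9.4
eef_pos: [0.4777, 0.0714, 0.2138]
eef_rot: [-0.0, 0.999, 0.052, -0.001]
wrist_force: [0.6, 0.3, -0.6]
opening: 0.002
grasp_force: 0.0
the job is handed in; nothing more can be done
None
```

I pushed over the two wrong tags and handed the job in at 9.4 s: in the last pictures both full trays show green, both trays with an empty pocket show red, and nothing else had moved; the hand-in returned no verdict.

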